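# Lay the laptop parts over for reassembly in reverse order

## Task

The four parts taken out of the laptop lie in a row in the grey teardown tray; move them all to the empty aluminium assembly tray in reverse order, so that the part now in the leftmost bay ends in the rightmost bay, the second from the left ends second from the right, and so on. Set each part down (do not drop or toss it) flat and right way up in the middle of its own bay.

Things in the scene. Friction and masses are not known exactly. Their poses are not given: they have to be found in the camera images.
- teardown_tray: grey plastic four-bay tray that holds the parts at the start, fixed, nearer or farther than the other tray; 92 (x) by 300 (y) by 8 mm. Origin: centre of its underside, on the table; y along the row, +y roughly to the robot's left. Bay centres at x = 0, y = +111, +37, -37, -111 mm. Floor 4 mm above the table; ribs 3 mm thick between and around the bays, tops 8 mm above the table
- assembly_tray: empty bare-aluminium four-bay tray to fill, fixed, same shape: 92 (x) by 300 (y) by 8 mm. Origin: centre of its underside, on the table; y along the row, +y roughly to the robot's left. Bay centres at x = 0, y = +111, +37, -37, -111 mm; each bay 86 (x) by 71 mm (y) inside. Floor 4 mm above the table, rib tops 8 mm
- heat_sink: finned aluminium heat sink on a copper base: block 60 (x) by 32 (y) by 18 mm high, about 70 g. Loose; origin: centre of its underside, x along its length, z up. Starts flat on a pad in the teardown tray, underside 7 mm above the table, length across the row; grip it across its width (y)
- battery: battery pack of two green cells side by side with black end caps and a paper band around the middle: 65 (x) by 37 (y) by 18 mm high, about 95 g, flat sides at the band (middle 26 mm). Loose; origin: centre of its underside, x along its length, z up. Starts flat on a pad in the teardown tray, underside 7 mm above the table, length across the row; grip it across its width (y)
- fan: small square cooling fan, black frame with a round opening and a pale hub: 40 (x) by 40 (y) by 20 mm high, about 30 g. Loose; origin: centre of its underside, x along its length, z up. Starts flat on a pad in the teardown tray, underside 7 mm above the table, length across the row; grip it across its width (y)
- speaker: narrow black speaker box with two round cones on top: 72 (x) by 22 (y) by 16 mm high, about 40 g. Loose; origin: centre of its underside, x along its length, z up. Starts flat on a pad in the teardown tray, underside 7 mm above the table, length across the row; grip it across its width (y)
- heat_sink_pad: thin blue foam pad, 76 (x) by 62 (y) by 3 mm, fixed in the bay of the teardown tray where the heat sink lies at the start (the four pads look alike); origin: centre of its underside, on the tray's floor. It stays in place and marks the heat sink's old bay
- battery_pad: thin blue foam pad, 76 (x) by 62 (y) by 3 mm, fixed in the bay of the teardown tray where the battery lies at the start (the four pads look alike); origin: centre of its underside, on the tray's floor. It stays in place and marks the battery's old bay
- fan_pad: thin blue foam pad, 76 (x) by 62 (y) by 3 mm, fixed in the bay of the teardown tray where the fan lies at the start (the four pads look alike); origin: centre of its underside, on the tray's floor. It stays in place and marks the fan's old bay
- speaker_pad: thin blue foam pad, 76 (x) by 62 (y) by 3 mm, fixed in the bay of the teardown tray where the speaker lies at the start (the four pads look alike); origin: centre of its underside, on the tray's floor. It stays in place and marks the speaker's old bay
Mind the look-alikes: they are no part of the job. What is shaped like the battery but brown, turquoise or yellow is not meant.

How it is judged:
By the outcome, as a careful person would: the job done as asked, in the order asked, and still so for the second after the job is handed in, with the robot touching nothing.
It also fails if it takes over 102 s, if anything falls off the work surface, if the arm or the gripper's body presses on something with over 40 N, if the wrist force passes 120 N, or if a joint passes its speed limit or range.

## Robot

A 6-joint arm with a two-finger parallel gripper is mounted at the origin on the work surface. World frame = base frame: x ahead of the robot, y to its left, z up, the work surface at z = 0. Lengths are in m, angles in degrees, forces in N, time in s.
With the tool pointing down it reaches from about 0.4 to 0.825 m from the base axis. Payload 7 kg.
Tool frame: the origin (TCP) lies on the centre line of the jaws, within the pads' length; the fingertips stand r.tip_reach ahead of it and the grasp point (between the pads) is the TCP (r.tip_reach is the distance from the TCP to the fingertips, in m); z points along the fingers, y is the line along which they close (so a half turn about z gives the same grasp; the last joint's range is limited). The gripper opens to 88 mm and grips with 3 to 60 N. Pads are 19 mm wide; open, the fingers measure 130 mm over their backs; the gripper's body (78 mm by 193 mm) begins 47 mm behind the grasp point.
Start: joints at [-54.998, 20.546, 0.682, 0, -70.136, -16.507], TCP at [0.214, -0.64, 0.246] pointing down, gripper open.
Joint ranges: [-176.03, 176.03], [-82.01, 121.73], [-58.28, 71.71], [-173.87, 95.51], [-174.79, -0.11], [-173.66, 173.66]. Speed limits (degrees/s): [136.94, 136.94, 172.46, 180, 180, 180].

## Interface

Orientations are given as [roll, pitch, yaw] about the fixed x, y, z axes, in that order (R = Rz(yaw) Ry(pitch) Rx(roll)).
In Python, from plant import sensors, cams, r gives the robot as it stands.
- The arm moves only by the tool drive_tool, never from a script. Its argument "rows" is a list of rows, each an object of numbers: "fingers": the gripper's target within -1 to 1 (fully open at 1, half-way at 0, shut at -1); "x", "y", "z": the shift along the tool's x, y, z in m; "spin": the turn about the tool's z in rad. A call has 1 to 10 rows; each row is the pose to reach, as a shift and turn from the pose commanded when the call began, along the tool's axes at that moment; what a row does not reach only later rows make up. A row lasts 1/8 s, in which the tool goes at most 62.5 mm and 10.7 degrees, less where a joint would pass 70% of its speed; a pose out of reach is approached as far as the arm can. A call with a gripper value outside its range is refused whole. The fingers move at their own pace and stop on an object; "newtons" is the grip in N (left out, the last holds). Time passes only in rows, so rows that repeat a pose let the fingers close. It gives the time, the measured TCP pose, the force, the opening and the grip force at its end, in the units of the state.
- sensors.get_state(): the state, without advancing time (a new reading comes with each control period).
- cams.capture(name): name is "scene" or "top"; returns a dict with "pixels" (400x640x3 uint8, red, green, blue), "intrinsics" (3x3 intrinsics, pixels), "k1" (the pictures are not rectified: a ray, as slopes to the right and down, at radius r is drawn at 1 + k1 r^2 times it, then the intrinsics apply), "eye" and "orientation" of the camera in the world. Camera axes: x right, y up, looking along -z (the intrinsics and any distortion apply to the point x, -y, -z); pixel columns grow to the right and rows downward; lengths in m; the calibration is good to about 2 mm. A picture is of the moment at which its call begins. There is no depth.
- r.close_job(): hands the job in; it is judged then, once.
The state is a dict: "time_s": time; "joints": joint angles; "qd": joint speeds; "joint_torque": joint torques, N m; "tcp_pos": TCP position; "eef_rot": TCP orientation; "contact_force": force on the tool from outside, world axes, zero at the start; "moment": the same for the moment, N m; "gripper_width": finger opening in m; "gripper_force": force on a finger pad.
Only numpy, scipy, OpenCV 4.12 (cv2) and the standard library are available. Lean on these libraries where they do the work, as an engineer would, in place of code of your own. Each camera call takes 0.05 s, during which the arm holds its last target. There are 200 camera calls.

## Working session

There is one attempt and no reset: what is moved stays moved. The work goes in short steps, Python scripts to look and compute and a tool call to move; the robot and the scene stay as the last step left them, time stands still between calls to the robot, and variables do not carry over. Pictures are saved under pics/ and viewed, at most 14 in all, crops included, and the job is handed in when it is done.

Besides the shell and the picture viewer there is one more tool, called after "Emit:" in YAML: its name, and indented under it one key for each argument. drive_tool: Moves the arm, as the interface text tells. Its arguments: {"type":"object","properties":{"rows":{"type":"array"},"newtons":{"type":"number"}},"required":["rows"]}

```bash
ls; mkdir -p pics
python3 - <<'E'
from plant import sensors,cams,r
import cv2
for n in("scene","top"):
    c=cams.capture(n); cv2.imwrite(f"pics/{n}0.png",c["pixels"][...,::-1]); print(n,c["intrinsics"],c["k1"],c["eye"],c["orientation"])
print(sensors.get_state(),r.tip_reach)
E
```

```text
pics
scene [[404.04287471   0.         322.07232398]
 [  0.         404.04287471 198.41739664]
 [  0.           0.           1.        ]] -0.04303421574717173 [1.03905838 0.05073308 0.78043963] [32.1482143  -0.81418081 89.52457421]
top [[472.30044672   0.         325.57015846]
 [  0.         472.30044672 195.44549633]
 [  0.           0.           1.        ]] 0.03701554545194983 [0.49415847 0.03970589 0.99245263] [  4.38528601  -0.29625744 -88.37337512]
{'time_s': 0.1, 'joints': array([-5.49964755e+01,  2.05867036e+01,  6.37612453e-01, -1.78783077e-02,
       -7.01355261e+01, -1.65054953e+01]), 'qd': array([-0.02938436, -0.04412682,  0.20858547,  0.08593128,  0.07032464,
        0.01876493]), 'joint_torque': array([-5.79594744e-04, -5.84161949e+01,  2.93751544e+01,  7.01551616e+00,
        1.02000881e-02, -6.11852806e-05]), 'tcp_pos': array([ 0.21398365, -0.63974034,  0.24471228]), 'eef_rot': array([ 1.79914094e+02, -7.92759554e-03, -1.61508052e+02]), 'contact_force': array([ 0.4360254 ,  0.25146976, -0.03220959]), 'moment': array([-0.03719235, -0.02441322,  0.03370657]), 'gripper_force': 0.0, 'gripper_width': 0.0877489862162365} 0.019
```

View pics/top0.png

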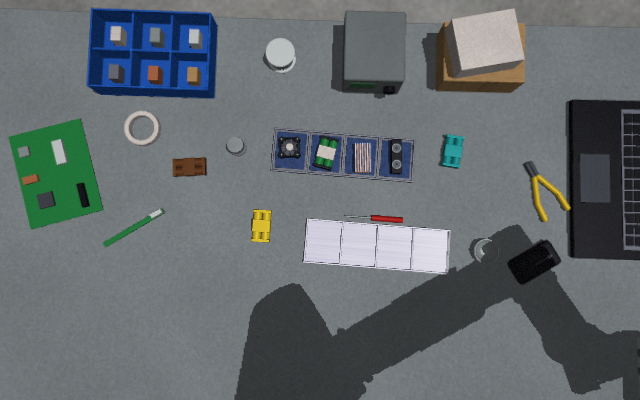

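View pics/scene0.png

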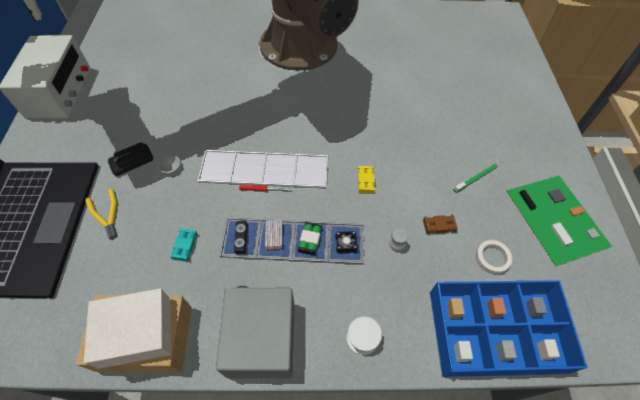

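The top view (+x up, +y left) shows the grey tray row at about y=155 px. From the left it holds the fan (289,148), battery (326,152), heat sink (362,157) and speaker (397,156). The empty tray is nearer the robot at (376,246), and a red screwdriver lies between the trays at (386,218).

Battery candidates in the top view are green (326,152), brown (190,166), turquoise (452,151) and yellow (261,226). Only the green one, with a paper band and lying in the tray, fits. I'll confirm it in a crop.

```bash
cat > h.py <<'E'
import numpy as np, cv2
from scipy.spatial.transform import Rotation as Ro
from plant import sensors,cams,r
def R(c): return Ro.from_euler('xyz',c["orientation"],degrees=True).as_matrix()
def ray(c,px):
    px=np.atleast_2d(px).astype(float);K=c["intrinsics"]
    d=(px-[K[0,2],K[1,2]])/[K[0,0],K[1,1]]; s=d.copy()
    for _ in range(20): s=d/(1+c["k1"]*(s**2).sum(1,keepdims=True))
    return np.c_[s[:,0],-s[:,1],-np.ones(len(s))]@R(c).T
def toplane(c,px,z):
    v=ray(c,px);e=np.array(c["eye"]);return (e+v*((z-e[2])/v[:,2])[:,None])[:,:2]
def topx(c,P):
    q=(np.atleast_2d(P)-c["eye"])@R(c);s=np.c_[q[:,0],-q[:,1]]/-q[:,2:]
    s=s*(1+c["k1"]*(s**2).sum(1,keepdims=True));K=c["intrinsics"]
    return s*[K[0,0],K[1,1]]+[K[0,2],K[1,2]]
E
python3 - <<'E'
import cv2
a=cv2.imread('pics/top0.png')[120:280,260:460];b=cv2.imread('pics/scene0.png')[145:270,190:375]
cv2.imwrite('pics/cropT.png',cv2.resize(a,None,fx=3.7,fy=3.7,interpolation=2))
cv2.imwrite('pics/cropS.png',cv2.resize(b,None,fx=4.2,fy=4.2,interpolation=2))
E
```

```text
(no output)
```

View pics/cropT.png

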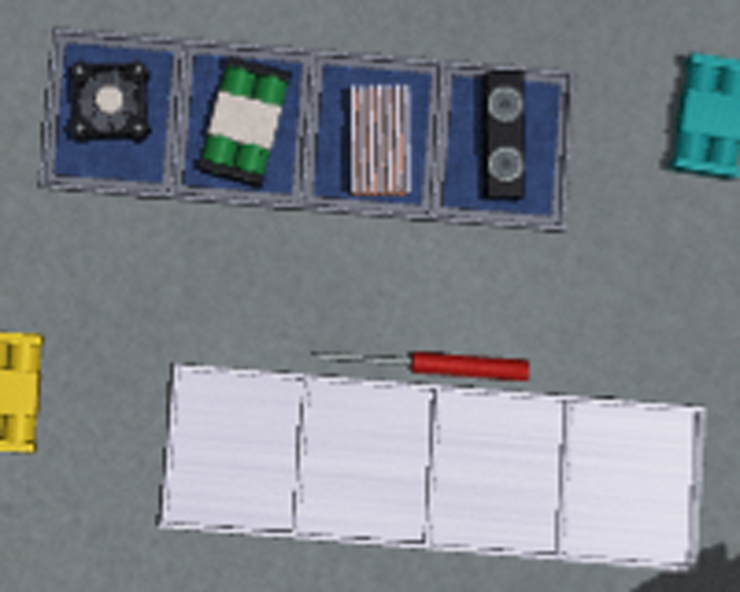

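View pics/cropS.png

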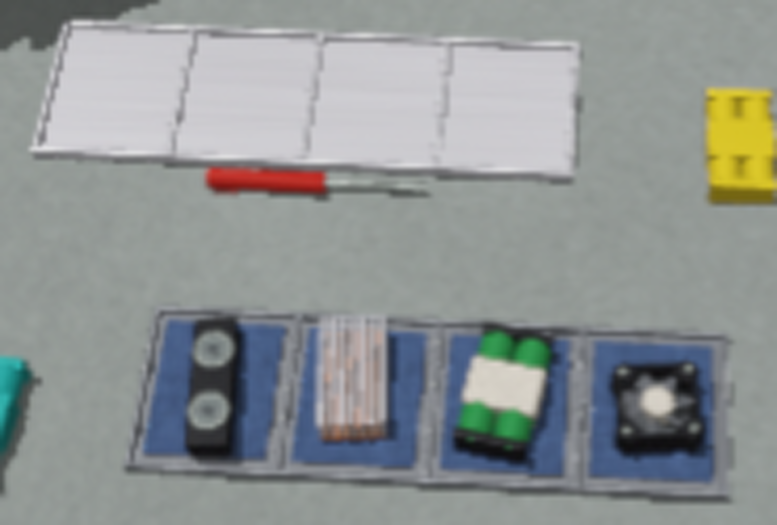

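The crops confirm the fan, green battery with its band, heat sink and speaker, left to right. Each is a little off-centre or rotated in its bay. Next I measure.

```bash
cat > m.py <<'E'
from h import *
for n in("top","scene"):
    c=cams.capture(n);im=c["pixels"];h=cv2.cvtColor(im,cv2.COLOR_RGB2HSV).astype(int);H,S,V=h[...,0],h[...,1],h[...,2]
    print(n)
    def big(m,k=1):
        cs=cv2.findContours(m.astype(np.uint8),cv2.RETR_EXTERNAL,cv2.CHAIN_APPROX_NONE)[0]
        return sorted(cs,key=cv2.contourArea)[::-1][:k]
    def rect(P):
        (cx,cy),(a,b),t=cv2.minAreaRect((P*1000).astype(np.float32))
        if a<b:a,b,t=b,a,t+90
        return np.round([cx,cy,a,b,(t+90)%180-90],1)
    g=np.zeros(H.shape,bool); g[140:280,190:460]=1
    m=g&(V>170)&(S<35)
    m=cv2.morphologyEx(m.astype(np.uint8),cv2.MORPH_CLOSE,np.ones((5,5)))
    print('asm',rect(toplane(c,big(m)[0][:,0],.008)))
    blue=(H>100)&(H<125)&(S>90)&(V>40)&g
    pads=big(cv2.morphologyEx(blue.astype(np.uint8),cv2.MORPH_CLOSE,np.ones((3,3))),4)
    pads.sort(key=lambda k:k[:,0,0].mean()*(1 if n=="top" else -1))
    allp=[]
    for k,nm,zt in zip(pads,("fan","battery","sink","speaker"),(.027,.025,.025,.023)):
        P=toplane(c,k[:,0],.007);pr=rect(P);allp.append(pr)
        hull=np.zeros(H.shape,np.uint8);cv2.fillConvexPoly(hull,cv2.convexHull(k),1)
        hull=cv2.dilate(hull,np.ones((3,3)))
        part=cv2.morphologyEx(((hull>0)&~blue).astype(np.uint8),cv2.MORPH_OPEN,np.ones((5,5)))
        print(nm,'pad',pr,'part',rect(toplane(c,big(part)[0][:,0],zt)))
        band=(hull>0)&(S<60)&(V>140); b=big(band)[0]
        print('   pale',rect(toplane(c,b[:,0],zt)))
E
python3 m.py
```

```text
top
asm [468.3 -72.2 298.9  91.3  87. ]
fan pad [655.2 114.1  63.   59.5 -88.3] part [664.4 114.   39.2  37.6 -88. ]
   pale [667.4 115.2  12.4  10.4 -88.3]
battery pad [655.5  40.1  67.5  61.4  -2.3] part [657.4  39.   66.3  37.6 -12.2]
   pale [658.7  39.   35.2  24.3  77.5]
sink pad [654.7 -33.8  74.1  61.4  -3.1] part [649.3 -36.3  60.6  33.1   1.4]
   pale [650.8 -51.7  58.4   2.1   1.3]
speaker pad [ 651.3 -107.6   75.3   61.    -3.1] part [ 653.7 -105.7   69.1   22.8    1.1]
   pale [ 679.7 -102.1    0.     0.     0. ]
scene
asm [472.3 -72.7 300.1 105.   87.3]
fan pad [662.6 113.7  73.2  59.9  -1.1] part [ 6.716e+02  1.139e+02  4.580e+01  4.090e+01 -1.000e-01]
   pale [667.3 114.   16.6  13.8  89.9]
battery pad [658.9  39.4  73.7  60.1  -3. ] part [662.   38.7  68.3  42.1  -5.2]
   pale [657.4  37.8  37.7  26.3  77.3]
sink pad [654.5 -34.1  73.9  60.5  -2.8] part [655.1 -37.1  64.5  36.1   2.5]
   pale [651.3 -40.4  57.1  38.2   2.6]Traceback (most recent call last):
  File "m.py", line 25, in <module>
    print(nm,'pad',pr,'part',rect(toplane(c,big(part)[0][:,0],zt)))
                                            ~~~~~~~~~^^^
IndexError: list index out of range
```

```bash
cat > go.py <<'E'
# usage: go.py x,y,z,yaw(part) ... in mm/deg -> tool shifts from current pose
from h import *
import sys
s=sensors.get_state();A=Ro.from_euler('xyz',[180,0,s["eef_rot"][2]],degrees=True)
print('at',np.round(s["tcp_pos"]*1000,1),np.round(s["eef_rot"],2),'w',round(s["gripper_width"]*1000,1),'t',s["time_s"])
for a in sys.argv[1:]:
    x,y,z,w=map(float,a.split(','))
    d=A.inv().apply(np.array([x,y,z])/1000-s["tcp_pos"])
    sp=-((w+180-s["eef_rot"][2]+180)%360-180)
    print(a,'->',np.round(d,4),'spin',round(np.radians(sp),4))
E
python3 go.py 666,114,160,1 658,38.7,31,-12.3
python3 - <<'E'
from h import *
t=cams.capture("top");s=cams.capture("scene")
for a,b in(((344,82),(292,289)),((404,82),(222,289))):
    u,v=ray(t,a)[0],ray(s,b)[0];e,f=np.array(t["eye"]),np.array(s["eye"])
    k=np.linalg.lstsq(np.c_[u,-v],f-e,rcond=None)[0];print(e+u*k[0],f+v*k[1])
print(toplane(t,[[344,92],[235,146]],0))
E
```

```text
at [ 214.  -639.9  245. ] [ 1.7994e+02 -1.0000e-02 -1.6151e+02] w 87.7 t 0.2
666,114,160,1 -> [-0.6678  0.5716  0.085 ] spin 0.3053
658,38.7,31,-12.3 -> [-0.6363  0.5028  0.214 ] spin 0.5374
[0.79021902 0.00694882 0.07728104] [0.79016218 0.00853968 0.07720571]
[ 0.79184217 -0.11064349  0.08253955] [ 0.79244017 -0.11612989  0.08364174]
[[0.79345072 0.0036153 ]
 [0.66988481 0.23153207]]
```

Emit:
drive_tool:
  rows:
    - {"x": -0.6678, "y": 0.5716, "z": 0.085, "spin": 0.3053, "fingers": 0.18}
    - {"x": -0.6678, "y": 0.5716, "z": 0.085, "spin": 0.3053, "fingers": 0.18}
    - {"x": -0.6678, "y": 0.5716, "z": 0.085, "spin": 0.3053, "fingers": 0.18}
    - {"x": -0.6678, "y": 0.5716, "z": 0.085, "spin": 0.3053, "fingers": 0.18}
    - {"x": -0.6678, "y": 0.5716, "z": 0.085, "spin": 0.3053, "fingers": 0.18}
    - {"x": -0.6678, "y": 0.5716, "z": 0.085, "spin": 0.3053, "fingers": 0.18}
    - {"x": -0.6678, "y": 0.5716, "z": 0.085, "spin": 0.3053, "fingers": 0.18}
    - {"x": -0.6678, "y": 0.5716, "z": 0.085, "spin": 0.3053, "fingers": 0.18}
    - {"x": -0.6678, "y": 0.5716, "z": 0.085, "spin": 0.3053, "fingers": 0.18}
    - {"x": -0.6678, "y": 0.5716, "z": 0.085, "spin": 0.3053, "fingers": 0.18}
  newtons: 15

```text
time_s: 1.55
tcp_pos: [0.5343, -0.1055, 0.1857]
eef_rot: [180.0, 0.1, -179.0]
contact_force: [1.4, -1.0, -0.9]
gripper_width: 0.0515
gripper_force: 0.0
```

```bash
python3 go.py 666,114,100,1
```

```text
at [ 534.3 -105.5  185.7] [ 1.8000e+02  5.0000e-02 -1.7898e+02] w 51.5 t 1.55
666,114,100,1 -> [-0.1356  0.2171  0.0857] spin 0.0003
```

Emit:
drive_tool:
  rows:
    - {"x": -0.13, "y": 0.21, "z": 0.08, "spin": 0, "fingers": 0.18}
    - {"x": -0.13, "y": 0.21, "z": 0.08, "spin": 0, "fingers": 0.18}
    - {"x": -0.13, "y": 0.21, "z": 0.08, "spin": 0, "fingers": 0.18}
    - {"x": -0.13, "y": 0.21, "z": 0.08, "spin": 0, "fingers": 0.18}
    - {"x": -0.13, "y": 0.21, "z": 0.08, "spin": 0, "fingers": 0.18}
    - {"x": -0.13, "y": 0.21, "z": 0.08, "spin": 0, "fingers": 0.18}
    - {"x": -0.13, "y": 0.21, "z": 0.08, "spin": 0, "fingers": 0.18}
    - {"x": -0.13, "y": 0.21, "z": 0.08, "spin": 0, "fingers": 0.18}

```text
time_s: 2.55
tcp_pos: [0.6596, 0.1036, 0.1065]
eef_rot: [180.0, 0.1, -179.1]
contact_force: [-0.3, 0.6, -0.1]
gripper_width: 0.0517
gripper_force: 0.0
```

```bash
python3 go.py 666,114,31,1
```

```text
at [659.6 103.6 106.5] [ 1.7997e+02  6.0000e-02 -1.7907e+02] w 51.7 t 2.55
666,114,31,1 -> [-0.0066  0.0103  0.0755] spin -0.0012
```

Emit:
drive_tool:
  rows:
    - {"x": -0.0066, "y": 0.0103, "z": 0.03, "fingers": 0.18}
    - {"x": -0.0066, "y": 0.0103, "z": 0.06, "fingers": 0.18}
    - {"x": -0.0066, "y": 0.0103, "z": 0.0755, "fingers": 0.18}
    - {"x": -0.0066, "y": 0.0103, "z": 0.0755, "fingers": 0.18}
    - {"x": -0.0066, "y": 0.0103, "z": 0.0755, "fingers": -0.3}
    - {"x": -0.0066, "y": 0.0103, "z": 0.0755, "fingers": -0.3}
    - {"x": -0.0066, "y": 0.0103, "z": 0.0755, "fingers": -0.3}
    - {"x": -0.0066, "y": 0.0103, "z": 0.0755, "fingers": -0.3}
  newtons: 15

```text
invalid input
```

```bash
python3 go.py 666,114,110,1 462.5,-183,110,-3;  python3 - <<'E'
from h import *
c=cams.capture("scene");cv2.imwrite("pics/g1.png",cv2.resize(c["pixels"][130:280,220:420,::-1],None,fx=3.5,fy=3.5))
E
```

```text
at [659.6 103.6 106.5] [ 1.7997e+02  6.0000e-02 -1.7907e+02] w 51.7 t 2.55
666,114,110,1 -> [-0.0066  0.0103 -0.0035] spin -0.0012
462.5,-183,110,-3 -> [ 0.2017 -0.2834 -0.0035] spin 0.0686
```

View pics/g1.png

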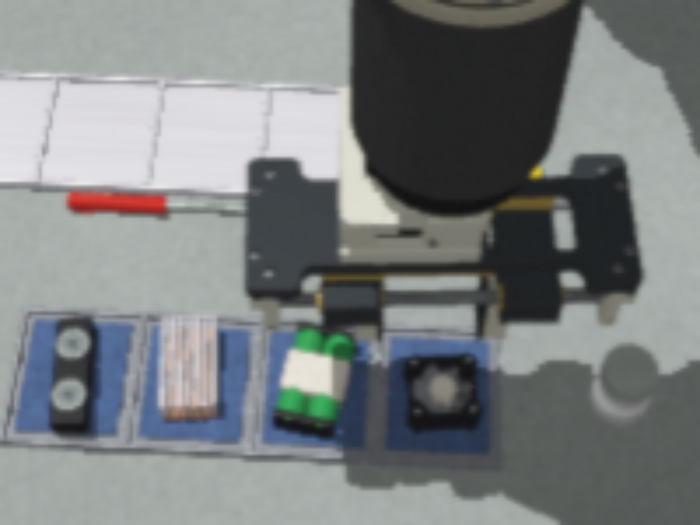

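The move was refused, probably because the rows had no "spin". The picture shows the gripper still above the fan and the parts undisturbed, so I'm resending with every field.

Emit:
drive_tool:
  rows:
    - {"x": -0.0066, "y": 0.0103, "z": 0.03, "spin": 0, "fingers": 0.18}
    - {"x": -0.0066, "y": 0.0103, "z": 0.06, "spin": 0, "fingers": 0.18}
    - {"x": -0.0066, "y": 0.0103, "z": 0.0755, "spin": 0, "fingers": 0.18}
    - {"x": -0.0066, "y": 0.0103, "z": 0.0755, "spin": 0, "fingers": 0.18}
    - {"x": -0.0066, "y": 0.0103, "z": 0.0755, "spin": 0, "fingers": -0.3}
    - {"x": -0.0066, "y": 0.0103, "z": 0.0755, "spin": 0, "fingers": -0.3}
    - {"x": -0.0066, "y": 0.0103, "z": 0.0755, "spin": 0, "fingers": -0.3}
    - {"x": -0.0066, "y": 0.0103, "z": 0.0755, "spin": 0, "fingers": -0.3}
  newtons: 15

```text
time_s: 3.6
tcp_pos: [0.6669, 0.1153, 0.0314]
eef_rot: [180.0, 0.1, -179.0]
contact_force: [-1.1, -0.8, 6.1]
gripper_width: 0.0403
gripper_force: 14.9
```

```bash
python3 go.py 666,114,110,1 462.5,-183,110,-3
```

```text
at [666.9 115.3  31.4] [ 1.7998e+02  1.0000e-01 -1.7898e+02] w 40.3 t 3.6
666,114,110,1 -> [ 0.0009 -0.0013 -0.0786] spin 0.0004
462.5,-183,110,-3 -> [ 0.2097 -0.2946 -0.0786] spin 0.0702
```

Emit:
drive_tool:
  rows:
    - {"x": 0, "y": 0, "z": -0.05, "spin": 0, "fingers": -0.3}
    - {"x": 0.03, "y": -0.04, "z": -0.07, "spin": 0, "fingers": -0.3}
    - {"x": 0.07, "y": -0.09, "z": -0.07, "spin": 0.07, "fingers": -0.3}
    - {"x": 0.2097, "y": -0.2946, "z": -0.07, "spin": 0.07, "fingers": -0.3}
    - {"x": 0.2097, "y": -0.2946, "z": -0.07, "spin": 0.07, "fingers": -0.3}
    - {"x": 0.2097, "y": -0.2946, "z": -0.07, "spin": 0.07, "fingers": -0.3}
    - {"x": 0.2097, "y": -0.2946, "z": -0.07, "spin": 0.07, "fingers": -0.3}
    - {"x": 0.2097, "y": -0.2946, "z": -0.07, "spin": 0.07, "fingers": -0.3}
    - {"x": 0.2097, "y": -0.2946, "z": -0.07, "spin": 0.07, "fingers": -0.3}
    - {"x": 0.2097, "y": -0.2946, "z": -0.07, "spin": 0.07, "fingers": -0.3}

```text
time_s: 4.85
tcp_pos: [0.4624, -0.1824, 0.1002]
eef_rot: [180.0, 0.0, 177.1]
contact_force: [0.9, -0.6, 0.2]
gripper_width: 0.0398
gripper_force: 14.9
```

```bash
python3 go.py 462.5,-183,29,-3
```

```text
at [ 462.4 -182.4  100.2] [1.8000e+02 3.0000e-02 1.7705e+02] w 39.8 t 4.85
462.5,-183,29,-3 -> [-0.0001 -0.0006  0.0712] spin 0.0009
```

Emit:
drive_tool:
  rows:
    - {"x": 0, "y": -0.0006, "z": 0.04, "spin": 0, "fingers": -0.3}
    - {"x": 0, "y": -0.0006, "z": 0.06, "spin": 0, "fingers": -0.3}
    - {"x": 0, "y": -0.0006, "z": 0.067, "spin": 0, "fingers": -0.3}
    - {"x": 0, "y": -0.0006, "z": 0.07, "spin": 0, "fingers": -0.3}
    - {"x": 0, "y": -0.0006, "z": 0.0715, "spin": 0, "fingers": -0.3}
    - {"x": 0, "y": -0.0006, "z": 0.0715, "spin": 0, "fingers": -0.3}

```text
time_s: 5.6
tcp_pos: [0.4621, -0.1836, 0.0291]
eef_rot: [180.0, 0.1, 177.0]
contact_force: [0.8, -0.5, 0.4]
gripper_width: 0.0401
gripper_force: 14.9
```

Emit:
drive_tool:
  rows:
    - {"x": 0, "y": 0, "z": 0.0005, "spin": 0, "fingers": -0.3}
    - {"x": 0, "y": 0, "z": 0.001, "spin": 0, "fingers": -0.3}
    - {"x": 0, "y": 0, "z": 0.001, "spin": 0, "fingers": -0.3}

```text
time_s: 5.98
tcp_pos: [0.4619, -0.1837, 0.0283]
eef_rot: [-180.0, 0.1, 177.0]
contact_force: [-1.6, 1.4, 6.6]
gripper_width: 0.0397
gripper_force: 14.9
```

Emit:
drive_tool:
  rows:
    - {"x": 0, "y": 0, "z": 0, "spin": 0, "fingers": 0.1}
    - {"x": 0, "y": 0, "z": 0, "spin": 0, "fingers": 0.1}
    - {"x": 0, "y": 0, "z": 0, "spin": 0, "fingers": 0.1}
    - {"x": 0, "y": 0, "z": -0.01, "spin": 0, "fingers": 0.1}
    - {"x": 0, "y": 0, "z": -0.06, "spin": 0, "fingers": 0.1}
    - {"x": 0, "y": 0, "z": -0.08, "spin": 0, "fingers": 0.1}
    - {"x": 0, "y": 0, "z": -0.08, "spin": 0, "fingers": 0.1}

```text
time_s: 6.85
tcp_pos: [0.4629, -0.1837, 0.1098]
eef_rot: [180.0, 0.3, 177.0]
contact_force: [0.0, -0.5, -1.2]
gripper_width: 0.0483
gripper_force: 0.0
```

```bash
python3 go.py 658.2,38.7,100,-12.3
```

```text
at [ 462.9 -183.7  109.8] [179.99   0.25 177.01] w 48.3 t 6.85
658.2,38.7,100,-12.3 -> [-0.1834  0.2323  0.0098] spin 0.1624
```

Emit:
drive_tool:
  rows:
    - {"x": -0.1834, "y": 0.2323, "z": 0.01, "spin": 0.1624, "fingers": 0.1}
    - {"x": -0.1834, "y": 0.2323, "z": 0.01, "spin": 0.1624, "fingers": 0.1}
    - {"x": -0.1834, "y": 0.2323, "z": 0.01, "spin": 0.1624, "fingers": 0.1}
    - {"x": -0.1834, "y": 0.2323, "z": 0.01, "spin": 0.1624, "fingers": 0.1}
    - {"x": -0.1834, "y": 0.2323, "z": 0.01, "spin": 0.1624, "fingers": 0.1}
    - {"x": -0.1834, "y": 0.2323, "z": 0.01, "spin": 0.1624, "fingers": 0.1}
    - {"x": -0.1834, "y": 0.2323, "z": 0.01, "spin": 0.1624, "fingers": 0.1}
    - {"x": -0.1834, "y": 0.2323, "z": 0.01, "spin": 0.1624, "fingers": 0.1}

```text
time_s: 7.85
tcp_pos: [0.6561, 0.0378, 0.0973]
eef_rot: [-180.0, -0.0, 167.6]
contact_force: [-0.9, 1.1, 0.4]
gripper_width: 0.0481
gripper_force: 0.0
```

```bash
python3 go.py 658.2,38.7,30,-12.3
```

```text
at [656.1  37.8  97.3] [-1.7998e+02 -4.0000e-02  1.6764e+02] w 48.1 t 7.85
658.2,38.7,30,-12.3 -> [-0.0018  0.0013  0.0673] spin -0.0011
```

Emit:
drive_tool:
  rows:
    - {"x": -0.001, "y": 0.001, "z": 0.03, "spin": 0, "fingers": 0.1}
    - {"x": -0.001, "y": 0.001, "z": 0.055, "spin": 0, "fingers": 0.1}
    - {"x": -0.001, "y": 0.001, "z": 0.066, "spin": 0, "fingers": 0.1}
    - {"x": -0.001, "y": 0.001, "z": 0.066, "spin": 0, "fingers": 0.1}
    - {"x": -0.001, "y": 0.001, "z": 0.066, "spin": 0, "fingers": -0.3}
    - {"x": -0.001, "y": 0.001, "z": 0.066, "spin": 0, "fingers": -0.3}
    - {"x": -0.001, "y": 0.001, "z": 0.066, "spin": 0, "fingers": -0.3}
    - {"x": -0.001, "y": 0.001, "z": 0.066, "spin": 0, "fingers": -0.3}
  newtons: 25

```text
time_s: 8.85
tcp_pos: [0.6588, 0.0396, 0.0327]
eef_rot: [180.0, 0.1, 167.7]
contact_force: [-0.5, -0.3, 5.8]
gripper_width: 0.0368
gripper_force: 24.9
```

```bash
python3 go.py 466.4,-109.1,100,-3
```

```text
at [658.8  39.6  32.7] [1.7997e+02 9.0000e-02 1.6771e+02] w 36.8 t 8.85
466.4,-109.1,100,-3 -> [ 0.1564 -0.1862 -0.0673] spin -0.1621
```

Emit:
drive_tool:
  rows:
    - {"x": 0, "y": 0, "z": -0.05, "spin": 0, "fingers": -0.3}
    - {"x": 0.03, "y": -0.04, "z": -0.068, "spin": -0.03, "fingers": -0.3}
    - {"x": 0.06, "y": -0.08, "z": -0.068, "spin": -0.1, "fingers": -0.3}
    - {"x": 0.1564, "y": -0.1862, "z": -0.068, "spin": -0.162, "fingers": -0.3}
    - {"x": 0.1564, "y": -0.1862, "z": -0.068, "spin": -0.162, "fingers": -0.3}
    - {"x": 0.1564, "y": -0.1862, "z": -0.068, "spin": -0.162, "fingers": -0.3}
    - {"x": 0.1564, "y": -0.1862, "z": -0.068, "spin": -0.162, "fingers": -0.3}
    - {"x": 0.1564, "y": -0.1862, "z": -0.068, "spin": -0.162, "fingers": -0.3}
    - {"x": 0.1564, "y": -0.1862, "z": -0.068, "spin": -0.162, "fingers": -0.3}

```text
time_s: 9.98
tcp_pos: [0.4667, -0.1085, 0.0994]
eef_rot: [-180.0, 0.0, 177.0]
contact_force: [-0.2, -0.8, -1.4]
gripper_width: 0.0367
gripper_force: 24.9
```

```bash
python3 go.py 466.4,-109.1,30.2,-3;  python3 - <<'E'
from h import *
for n in ("scene","top"):
    c=cams.capture(n);cv2.imwrite(f"pics/g2{n}.png",cv2.resize(c["pixels"][100:300,190:470,::-1],None,fx=2.8,fy=2.8))
E
```

```text
at [ 466.7 -108.5   99.4] [-1.8000e+02  1.0000e-02  1.7702e+02] w 36.7 t 9.975
466.4,-109.1,30.2,-3 -> [ 0.0003 -0.0006  0.0692] spin 0.0003
```

View pics/g2scene.png

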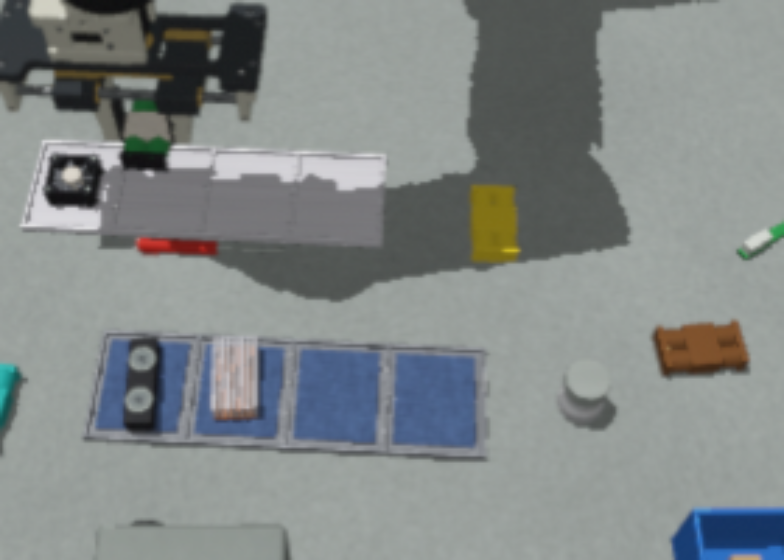

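The fan sits in the rightmost bay (crop pixel 72,180) and the battery is held level above the next bay. I'll set it down.

Emit:
drive_tool:
  rows:
    - {"x": 0, "y": -0.0004, "z": 0.04, "spin": 0, "fingers": -0.3}
    - {"x": 0, "y": -0.0004, "z": 0.06, "spin": 0, "fingers": -0.3}
    - {"x": 0, "y": -0.0004, "z": 0.0665, "spin": 0, "fingers": -0.3}
    - {"x": 0, "y": -0.0004, "z": 0.068, "spin": 0, "fingers": -0.3}
    - {"x": 0, "y": -0.0004, "z": 0.069, "spin": 0, "fingers": -0.3}
    - {"x": 0, "y": -0.0004, "z": 0.07, "spin": 0, "fingers": -0.3}
    - {"x": 0, "y": -0.0004, "z": 0.07, "spin": 0, "fingers": -0.3}

```text
time_s: 10.95
tcp_pos: [0.4659, -0.1095, 0.0299]
eef_rot: [180.0, 0.0, 177.0]
contact_force: [0.2, 0.0, -0.8]
gripper_width: 0.0366
gripper_force: 24.9
```

Emit:
drive_tool:
  rows:
    - {"x": 0, "y": 0, "z": 0.0005, "spin": 0, "fingers": -0.3}
    - {"x": 0, "y": 0, "z": 0.001, "spin": 0, "fingers": -0.3}
    - {"x": 0, "y": 0, "z": 0.001, "spin": 0, "fingers": -0.3}

```text
time_s: 11.32
tcp_pos: [0.4658, -0.1095, 0.0296]
eef_rot: [-180.0, 0.0, 177.0]
contact_force: [-4.1, 2.8, 12.1]
gripper_width: 0.0366
gripper_force: 25.0
```

Emit:
drive_tool:
  rows:
    - {"x": 0, "y": 0, "z": 0, "spin": 0, "fingers": 0.0}
    - {"x": 0, "y": 0, "z": 0, "spin": 0, "fingers": 0.0}
    - {"x": 0, "y": 0, "z": 0, "spin": 0, "fingers": 0.0}
    - {"x": 0, "y": 0, "z": -0.01, "spin": 0, "fingers": 0.0}
    - {"x": 0, "y": 0, "z": -0.06, "spin": 0, "fingers": 0.0}
    - {"x": 0, "y": 0, "z": -0.075, "spin": 0, "fingers": 0.0}
    - {"x": 0, "y": 0, "z": -0.075, "spin": 0, "fingers": 0.0}

```text
time_s: 12.2
tcp_pos: [0.4666, -0.1094, 0.1053]
eef_rot: [180.0, 0.2, 177.0]
contact_force: [-0.7, 0.2, 0.4]
gripper_width: 0.0436
gripper_force: 0.0
```

```bash
python3 go.py 650,-36.4,100,1.6
```

```text
at [ 466.6 -109.4  105.3] [179.96   0.2  176.97] w 43.6 t 12.2
650,-36.4,100,1.6 -> [-0.1793  0.0826  0.0053] spin -0.0808
```

Emit:
drive_tool:
  rows:
    - {"x": -0.1793, "y": 0.0826, "z": 0.005, "spin": -0.081, "fingers": 0.0}
    - {"x": -0.1793, "y": 0.0826, "z": 0.005, "spin": -0.081, "fingers": 0.0}
    - {"x": -0.1793, "y": 0.0826, "z": 0.005, "spin": -0.081, "fingers": 0.0}
    - {"x": -0.1793, "y": 0.0826, "z": 0.005, "spin": -0.081, "fingers": 0.0}
    - {"x": -0.1793, "y": 0.0826, "z": 0.005, "spin": -0.081, "fingers": 0.0}
    - {"x": -0.1793, "y": 0.0826, "z": 0.005, "spin": -0.081, "fingers": 0.0}
    - {"x": -0.1793, "y": 0.0826, "z": 0.005, "spin": -0.081, "fingers": 0.0}

```text
time_s: 13.08
tcp_pos: [0.6481, -0.037, 0.0989]
eef_rot: [180.0, 0.0, -178.4]
contact_force: [0.1, -1.1, -0.1]
gripper_width: 0.0436
gripper_force: 0.0
```

```bash
python3 go.py 650,-36.4,30,1.6
```

```text
at [648.1 -37.   98.9] [ 1.7999e+02  1.0000e-02 -1.7842e+02] w 43.6 t 13.075
650,-36.4,30,1.6 -> [-0.0019  0.0006  0.0689] spin -0.0003
```

Emit:
drive_tool:
  rows:
    - {"x": -0.001, "y": 0, "z": 0.03, "spin": 0, "fingers": 0.0}
    - {"x": -0.001, "y": 0, "z": 0.055, "spin": 0, "fingers": 0.0}
    - {"x": -0.001, "y": 0, "z": 0.068, "spin": 0, "fingers": 0.0}
    - {"x": -0.001, "y": 0, "z": 0.068, "spin": 0, "fingers": 0.0}
    - {"x": -0.001, "y": 0, "z": 0.068, "spin": 0, "fingers": -0.4}
    - {"x": -0.001, "y": 0, "z": 0.068, "spin": 0, "fingers": -0.4}
    - {"x": -0.001, "y": 0, "z": 0.068, "spin": 0, "fingers": -0.4}
    - {"x": -0.001, "y": 0, "z": 0.068, "spin": 0, "fingers": -0.4}
  newtons: 25

```text
time_s: 14.08
tcp_pos: [0.6507, -0.0364, 0.0317]
eef_rot: [180.0, 0.1, -178.4]
contact_force: [-0.9, 0.2, 6.6]
gripper_width: 0.0319
gripper_force: 25.0
```

```bash
python3 go.py 470.2,-35.3,100,-3
```

```text
at [650.7 -36.4  31.7] [ 1.8000e+02  1.0000e-01 -1.7837e+02] w 31.9 t 14.075
470.2,-35.3,100,-3 -> [ 0.1804  0.0062 -0.0683] spin 0.0808
```

Emit:
drive_tool:
  rows:
    - {"x": 0, "y": 0, "z": -0.05, "spin": 0, "fingers": -0.4}
    - {"x": 0.03, "y": 0.002, "z": -0.068, "spin": 0.03, "fingers": -0.4}
    - {"x": 0.08, "y": 0.004, "z": -0.068, "spin": 0.06, "fingers": -0.4}
    - {"x": 0.1804, "y": 0.0062, "z": -0.068, "spin": 0.081, "fingers": -0.4}
    - {"x": 0.1804, "y": 0.0062, "z": -0.068, "spin": 0.081, "fingers": -0.4}
    - {"x": 0.1804, "y": 0.0062, "z": -0.068, "spin": 0.081, "fingers": -0.4}
    - {"x": 0.1804, "y": 0.0062, "z": -0.068, "spin": 0.081, "fingers": -0.4}
    - {"x": 0.1804, "y": 0.0062, "z": -0.068, "spin": 0.081, "fingers": -0.4}

```text
time_s: 15.08
tcp_pos: [0.4705, -0.0352, 0.0985]
eef_rot: [180.0, 0.0, 177.0]
contact_force: [-0.3, 0.7, -1.3]
gripper_width: 0.0318
gripper_force: 25.0
```

```bash
python3 go.py 470.2,-35.3,29.2,-3
```

```text
at [470.5 -35.2  98.5] [1.8000e+02 2.0000e-02 1.7697e+02] w 31.8 t 15.075
470.2,-35.3,29.2,-3 -> [ 0.0003 -0.0001  0.0693] spin -0.0006
```

Emit:
drive_tool:
  rows:
    - {"x": 0, "y": 0, "z": 0.04, "spin": 0, "fingers": -0.4}
    - {"x": 0, "y": 0, "z": 0.06, "spin": 0, "fingers": -0.4}
    - {"x": 0, "y": 0, "z": 0.0665, "spin": 0, "fingers": -0.4}
    - {"x": 0, "y": 0, "z": 0.068, "spin": 0, "fingers": -0.4}
    - {"x": 0, "y": 0, "z": 0.069, "spin": 0, "fingers": -0.4}
    - {"x": 0, "y": 0, "z": 0.07, "spin": 0, "fingers": -0.4}
    - {"x": 0, "y": 0, "z": 0.07, "spin": 0, "fingers": -0.4}

```text
time_s: 15.95
tcp_pos: [0.4698, -0.0353, 0.029]
eef_rot: [180.0, 0.1, 177.0]
contact_force: [0.0, -0.7, -1.7]
gripper_width: 0.0317
gripper_force: 25.0
```

Emit:
drive_tool:
  rows:
    - {"x": 0, "y": 0, "z": 0.0005, "spin": 0, "fingers": -0.4}
    - {"x": 0, "y": 0, "z": 0.001, "spin": 0, "fingers": -0.4}
    - {"x": 0, "y": 0, "z": 0.001, "spin": 0, "fingers": -0.4}

```text
time_s: 16.32
tcp_pos: [0.4698, -0.0353, 0.0286]
eef_rot: [180.0, 0.0, 177.0]
contact_force: [-4.0, 1.5, 13.4]
gripper_width: 0.0319
gripper_force: 25.0
```

Emit:
drive_tool:
  rows:
    - {"x": 0, "y": 0, "z": 0, "spin": 0, "fingers": -0.05}
    - {"x": 0, "y": 0, "z": 0, "spin": 0, "fingers": -0.05}
    - {"x": 0, "y": 0, "z": 0, "spin": 0, "fingers": -0.05}
    - {"x": 0, "y": 0, "z": -0.01, "spin": 0, "fingers": -0.05}
    - {"x": 0, "y": 0, "z": -0.06, "spin": 0, "fingers": -0.05}
    - {"x": 0, "y": 0, "z": -0.075, "spin": 0, "fingers": -0.2}
    - {"x": 0, "y": 0, "z": -0.075, "spin": 0, "fingers": -0.2}

```text
time_s: 17.2
tcp_pos: [0.4705, -0.0351, 0.1042]
eef_rot: [179.9, 0.2, 177.0]
contact_force: [-0.8, 0.2, 0.1]
gripper_width: 0.0355
gripper_force: 0.0
```

```bash
python3 go.py 655,-105.7,100,1.1
```

```text
at [470.5 -35.1 104.2] [179.93   0.19 176.98] w 35.5 t 17.2
655,-105.7,100,1.1 -> [-0.188  -0.0608  0.0042] spin -0.0719
```

Emit:
drive_tool:
  rows:
    - {"x": -0.188, "y": -0.0608, "z": 0.004, "spin": -0.072, "fingers": -0.2}
    - {"x": -0.188, "y": -0.0608, "z": 0.004, "spin": -0.072, "fingers": -0.2}
    - {"x": -0.188, "y": -0.0608, "z": 0.004, "spin": -0.072, "fingers": -0.2}
    - {"x": -0.188, "y": -0.0608, "z": 0.004, "spin": -0.072, "fingers": -0.2}
    - {"x": -0.188, "y": -0.0608, "z": 0.004, "spin": -0.072, "fingers": -0.2}
    - {"x": -0.188, "y": -0.0608, "z": 0.004, "spin": -0.072, "fingers": -0.2}
    - {"x": -0.188, "y": -0.0608, "z": 0.004, "spin": -0.072, "fingers": -0.2}
    - {"x": -0.188, "y": -0.0608, "z": 0.004, "spin": -0.072, "fingers": -0.2}

```text
time_s: 18.2
tcp_pos: [0.6537, -0.1055, 0.0992]
eef_rot: [180.0, 0.0, -178.9]
contact_force: [-0.6, -0.1, 0.2]
gripper_width: 0.0351
gripper_force: 0.0
```

```bash
python3 go.py 655,-105.7,30,1.1
```

```text
at [ 653.7 -105.5   99.2] [ 1.7999e+02  5.0000e-02 -1.7887e+02] w 35.1 t 18.2
655,-105.7,30,1.1 -> [-0.0013 -0.0002  0.0692] spin 0.0005
```

Emit:
drive_tool:
  rows:
    - {"x": -0.0005, "y": 0, "z": 0.03, "spin": 0, "fingers": -0.2}
    - {"x": -0.0005, "y": 0, "z": 0.055, "spin": 0, "fingers": -0.2}
    - {"x": -0.0005, "y": 0, "z": 0.0685, "spin": 0, "fingers": -0.2}
    - {"x": -0.0005, "y": 0, "z": 0.0685, "spin": 0, "fingers": -0.2}
    - {"x": -0.0005, "y": 0, "z": 0.0685, "spin": 0, "fingers": -0.6}
    - {"x": -0.0005, "y": 0, "z": 0.0685, "spin": 0, "fingers": -0.6}
    - {"x": -0.0005, "y": 0, "z": 0.0685, "spin": 0, "fingers": -0.6}
    - {"x": -0.0005, "y": 0, "z": 0.0685, "spin": 0, "fingers": -0.6}
  newtons: 20

```text
time_s: 19.2
tcp_pos: [0.6552, -0.1059, 0.0311]
eef_rot: [-180.0, 0.1, -178.9]
contact_force: [-0.6, 1.1, 5.9]
gripper_width: 0.0216
gripper_force: 20.0
```

```bash
python3 go.py 474.1,38.6,100,-3
```

```text
at [ 655.2 -105.9   31.1] [-1.8000e+02  1.0000e-01 -1.7889e+02] w 21.6 t 19.2
474.1,38.6,100,-3 -> [ 0.1783  0.148  -0.0689] spin 0.0718
```

Emit:
drive_tool:
  rows:
    - {"x": 0, "y": 0, "z": -0.05, "spin": 0, "fingers": -0.6}
    - {"x": 0.03, "y": 0.025, "z": -0.068, "spin": 0.03, "fingers": -0.6}
    - {"x": 0.07, "y": 0.058, "z": -0.068, "spin": 0.06, "fingers": -0.6}
    - {"x": 0.1783, "y": 0.148, "z": -0.068, "spin": 0.072, "fingers": -0.6}
    - {"x": 0.1783, "y": 0.148, "z": -0.068, "spin": 0.072, "fingers": -0.6}
    - {"x": 0.1783, "y": 0.148, "z": -0.068, "spin": 0.072, "fingers": -0.6}
    - {"x": 0.1783, "y": 0.148, "z": -0.068, "spin": 0.072, "fingers": -0.6}
    - {"x": 0.1783, "y": 0.148, "z": -0.068, "spin": 0.072, "fingers": -0.6}
    - {"x": 0.1783, "y": 0.148, "z": -0.068, "spin": 0.072, "fingers": -0.6}

```text
time_s: 20.32
tcp_pos: [0.4742, 0.038, 0.0978]
eef_rot: [-180.0, -0.0, 176.9]
contact_force: [-0.1, 0.1, 0.6]
gripper_width: 0.0221
gripper_force: 20.0
```

```bash
python3 go.py 474.1,38.6,28.5,-3
```

```text
at [474.2  38.   97.8] [-1.7999e+02 -1.0000e-02  1.7690e+02] w 22.1 t 20.325
474.1,38.6,28.5,-3 -> [0.0001 0.0006 0.0693] spin -0.0018
```

Emit:
drive_tool:
  rows:
    - {"x": 0, "y": 0.0004, "z": 0.04, "spin": 0, "fingers": -0.6}
    - {"x": 0, "y": 0.0004, "z": 0.06, "spin": 0, "fingers": -0.6}
    - {"x": 0, "y": 0.0004, "z": 0.0665, "spin": 0, "fingers": -0.6}
    - {"x": 0, "y": 0.0004, "z": 0.068, "spin": 0, "fingers": -0.6}
    - {"x": 0, "y": 0.0004, "z": 0.069, "spin": 0, "fingers": -0.6}
    - {"x": 0, "y": 0.0004, "z": 0.0698, "spin": 0, "fingers": -0.6}
    - {"x": 0, "y": 0.0004, "z": 0.0698, "spin": 0, "fingers": -0.6}

```text
time_s: 21.2
tcp_pos: [0.4737, 0.0391, 0.0286]
eef_rot: [180.0, 0.0, 177.0]
contact_force: [-0.5, 0.7, -0.4]
gripper_width: 0.0217
gripper_force: 20.0
```

Emit:
drive_tool:
  rows:
    - {"x": 0, "y": 0, "z": 0.0005, "spin": 0, "fingers": -0.6}
    - {"x": 0, "y": 0, "z": 0.001, "spin": 0, "fingers": -0.6}
    - {"x": 0, "y": 0, "z": 0.001, "spin": 0, "fingers": -0.6}

```text
time_s: 21.58
tcp_pos: [0.4737, 0.0391, 0.0281]
eef_rot: [180.0, 0.0, 177.0]
contact_force: [-4.1, 0.8, 11.4]
gripper_width: 0.0219
gripper_force: 20.0
```

Contact made. I'll release, rise and move aside to look; the arm goes up and away to the left.

Emit:
drive_tool:
  rows:
    - {"x": 0, "y": 0, "z": 0, "spin": 0, "fingers": -0.25}
    - {"x": 0, "y": 0, "z": 0, "spin": 0, "fingers": -0.25}
    - {"x": 0, "y": 0, "z": 0, "spin": 0, "fingers": -0.25}
    - {"x": 0, "y": 0, "z": -0.01, "spin": 0, "fingers": -0.25}
    - {"x": 0, "y": 0, "z": -0.06, "spin": 0, "fingers": -0.25}
    - {"x": 0, "y": 0.02, "z": -0.12, "spin": 0, "fingers": -0.25}
    - {"x": 0, "y": 0.3, "z": -0.15, "spin": 0, "fingers": -0.25}
    - {"x": 0, "y": 0.3, "z": -0.15, "spin": 0, "fingers": -0.25}
    - {"x": 0, "y": 0.3, "z": -0.15, "spin": 0, "fingers": -0.25}
    - {"x": 0, "y": 0.3, "z": -0.15, "spin": 0, "fingers": -0.25}

```text
time_s: 22.82
tcp_pos: [0.4874, 0.3089, 0.175]
eef_rot: [180.0, 0.0, 177.0]
contact_force: [0.9, -0.1, -0.8]
gripper_width: 0.0326
gripper_force: 0.0
```

Emit:
drive_tool:
  rows:
    - {"x": 0, "y": 0.15, "z": 0, "spin": 0, "fingers": -0.25}
    - {"x": 0, "y": 0.15, "z": 0, "spin": 0, "fingers": -0.25}
    - {"x": 0, "y": 0.15, "z": 0, "spin": 0, "fingers": -0.25}
    - {"x": 0, "y": 0.15, "z": 0, "spin": 0, "fingers": -0.25}
    - {"x": 0, "y": 0.15, "z": 0, "spin": 0, "fingers": -0.25}

```text
time_s: 23.45
tcp_pos: [0.4954, 0.456, 0.1739]
eef_rot: [-180.0, -0.0, 177.0]
contact_force: [0.2, -1.3, -0.1]
gripper_width: 0.0331
gripper_force: 0.0
```

Run:
```python
from h import *
c=cams.capture("top");K=c["pixels"][200:290,290:465,::-1].copy();s=cams.capture("scene");L=s["pixels"][140:205,185:345,::-1].copy()
f=4
def ann(c,I,o):
    I=cv2.resize(I,None,fx=f,fy=f)
    for x,y,z in((474.1,38.6,20),(470.2,-35.3,22),(466.4,-109.1,22),(462.5,-183,24)):
        p=((topx(c,[x/1e3,y/1e3,z/1e3])[0]-o+.5)*f).astype(int);cv2.circle(I,tuple(map(int,p)),3,(0,0,255),-1)
    return I
cv2.imwrite("pics/e1.png",ann(c,K,[290,200]));cv2.imwrite("pics/e2.png",ann(s,L,[185,140]))
```

```text
(no output)
```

View pics/e1.png

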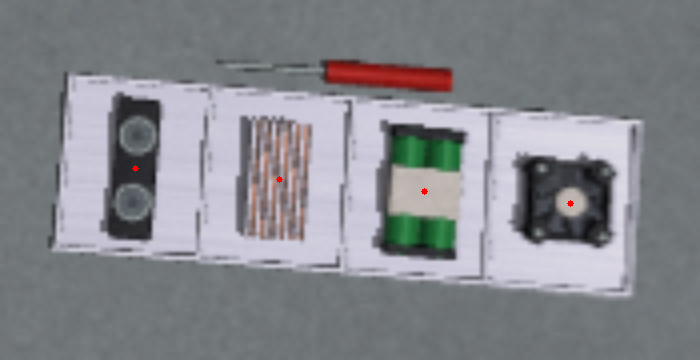

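View pics/e2.png

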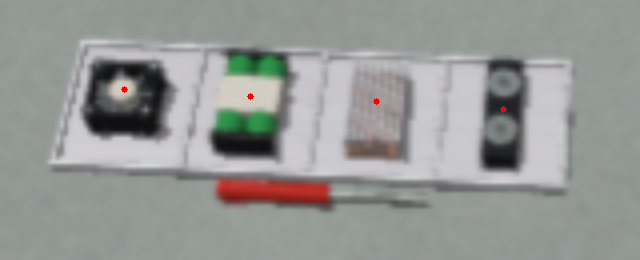

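Top view: speaker (135,168), heat sink (279,179), battery (424,191) and fan (570,203) each lie flat, upright and centred on their bay's red dot, in reverse order. The scene view agrees, so I'm handing in.

```bash
python3 -c "
from plant import r
print(r.close_job())"
```

```text
the job is handed in; nothing more can be done
None
```

All four parts are in the assembly tray in reverse order (from the left: speaker, heat sink, battery, fan), each flat, upright and centred in its bay, and the job is handed in at about 24 s.

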